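Unstack the coffee corner

TASK

The coffee things were piled up for wiping the worktop: take the pile apart and put each thing back. Drop the brass-coloured coffee pod down the funnel into the tube of the pod holder, and stand the red tin in the middle of the red-rimmed mat, the blue tin in the middle of the blue-rimmed mat and the yellow-lidded glass jar in the middle of the black slate coaster, these three upright; let everything go. Let neither tins nor jar tip over, and leave the milk jug and the salt mill where they stand.

Things in the scene. Friction and masses are not known exactly. Their poses are not given: they have to be found in the camera images.
- coffee_pod: coffee pod, a brass-coloured stub cylinder 29 mm in diameter and 28 mm tall, 20 g, standing on top of the red tin at the start. Origin at its centre (14 mm above its underside), z along its axis (up at the start)
- red_tin: round metal tin with red lid and red band, 40 mm in diameter, 36 mm tall, straight sides, flat top, 80 g; stands on the blue tin at the start, carrying the pod. Origin at the centre of its underside, z up
- blue_tin: round metal tin with blue lid and blue band, 51 mm in diameter, 40 mm tall, straight sides, flat top, 120 g; stands on the jar's lid at the start, carrying the red tin. Origin at the centre of its underside, z up
- glass_jar: round glass jar with flat yellow lid, body 62 to 64 mm in diameter (lid 59 mm; grips like a plain 62 mm cylinder in spite of its waist), 82 mm tall, about 0.26 kg, with pale contents; the bottom of the pile, standing on the worktop at the start. Origin at the centre of its underside, z up
- red_mat: fixed round mat, 70 mm in diameter, 6 mm tall, cork top with red rim. Origin at the centre of its underside, z up; things stand on it 6 mm above the origin. Where the mats, coaster, pod holder and pile stand differs from start to start: any of them can have any of five places
- blue_mat: fixed round mat, 82 mm in diameter, 6 mm tall, cork top with blue rim. Origin at the centre of its underside, z up
- slate_coaster: fixed square black slate coaster, 97 mm by 98 mm, 6 mm tall. Origin at the centre of its underside, z up
- pod_tower: fixed pod holder: dark round foot 80 mm in diameter, an upright clear tube (inner diameter 42 mm, floor 10 mm above the worktop) and on it an aluminium funnel that widens from the tube's top at 50 mm height to a mouth of 85 mm inner diameter (96 mm over the rim) at 88 mm height, its highest point. Origin at the centre of its underside, z up along the tube's axis
- milk_jug: bystander: white milk jug, 67 mm by 101 mm, 87 mm tall, loose, near the back of the work area. Origin at the middle of its underside, z up
- salt_mill: bystander: clear salt mill with grey cap, 44 mm in diameter, 90 mm tall, loose, left at the back of the work area. Origin at the centre of its underside, z up
Not all that is in view belongs to the job. Leave any green look-alike of the blue_tin alone.

How it is judged (in metres and radians):
At the end, for the whole second after the job is handed in: Red tin on red mat, blue tin on blue mat, glass jar on slate coaster, each upright (0.1 rad) with its centre within 15 mm of its mat's centre; the pod down in the tube (its centre within 12 mm of the axis and under 34 mm above the holder's underside); all released and at rest (horizontal distance between red_tin and red_mat below 0.015 m and z of red_tin in the frame of red_mat between 0.003 and 0.01 m and angle between each of red_tin, blue_tin, glass_jar's own z axis and vertical below 0.1 rad and linear speed of each of red_tin, blue_tin, glass_jar, coffee_pod below 0.03 m/s and horizontal distance between blue_tin and blue_mat below 0.015 m and z of blue_tin in the frame of blue_mat between 0.003 and 0.01 m and horizontal distance between glass_jar and slate_coaster below 0.015 m and z of glass_jar in the frame of slate_coaster between 0.003 and 0.01 m and horizontal distance between coffee_pod and pod_tower below 0.012 m and z of coffee_pod in the frame of pod_tower below 0.034 m); the robot touches nothing.
It fails at once if the red tin tips over (more than 0.6 rad) (angle between red_tin's own z axis and vertical above 0.6 rad).
It fails at once if the blue tin tips over (more than 0.6 rad) (angle between blue_tin's own z axis and vertical above 0.6 rad).
It fails at once if the glass jar tips over (more than 0.6 rad) (angle between glass_jar's own z axis and vertical above 0.6 rad).
It fails at once if the milk jug is pushed more than 25 mm from its place (distance of milk_jug from where it was at the start of the episode above 0.025 m).
It fails at once if the salt mill is pushed more than 25 mm from its place (distance of salt_mill from where it was at the start of the episode above 0.025 m).
It also fails if it takes over 120 s, if anything falls off the work surface, if the arm or the gripper's body presses on something with over 40 N, if the wrist force passes 120 N, or if a joint passes its speed limit or range.

ROBOT

A 7-joint arm with a two-finger parallel gripper is mounted at the origin on a cart in front of the work surface, level with it; the furniture and walls round the work are solid. World frame = base frame: x ahead of the robot, y to its left, z up, the work surface at z = 0. Lengths are in mm, angles in rad, forces in N, time in s.
With the tool pointing down it reaches from about 375 to 925 mm from the base axis. Payload 3.1 kg.
Tool frame: the origin (TCP) lies at the very end of the fingers, on their centre line; the grasp point (between the pads) lies 19 mm behind it (ctrl.grip_depth is the distance from the TCP to the grasp point, in mm); z points along the fingers, y is the line along which they close (so a half turn about z gives the same grasp; the last joint's range is limited). The gripper opens to 85 mm and grips with 20 to 120 N. Pads are 22 mm wide; open, the fingers measure 114 mm over their backs; the gripper's body (76 mm by 85 mm) begins 54 mm behind the grasp point. The pads swing forward as they close: fully open they stand 13 mm farther back than shut.
Start: joints at [1.086, 0.383, 0.044, 1.598, -0.018, 1.161, -0.05], TCP at [245.217, -601.973, 231.269] pointing down, gripper open.
Joint ranges: [-2.61, 2.61], [-0.41, 2.15], [-1.48, 1.57], [0, 2.5], [-1.57, 4.71], [0.05, 1.97], [-2.85, 2.85]. Speed limits (rad/s): [2.79, 2.79, 3.14, 3.14, 3.14, 3.14, 3.14].

INTERFACE

Orientations are given as a 3x3 rotation matrix whose columns are the frame's x, y, z axes.
In Python, from cell import ctrl gives the robot as it stands.
- The arm moves only by the tool jog_arm, never from a script. Its argument "rows" is a list of rows, each a list of 7 numbers: the turn, a rotation vector about the tool's x, y, z in degrees, then the shift along the tool's x, y, z in mm, then the closure, from 0 (fully open) to 1 (shut). In form: [[ax, ay, az, dx, dy, dz, claw], ...]. A call has 1 to 8 rows; each row shifts and turns the commanded pose from where the row before left it, along the tool's axes as they then stand; what a row does not reach is not made up. A row lasts 1/10 s, in which the tool goes at most 50 mm and 8.59 degrees, less where a joint would pass 70% of its speed; a pose out of reach is approached as far as the arm can. A call with a gripper value outside its range is refused whole. The fingers move at their own pace and stop on an object; "grip_force" is the grip in N (left out, the last holds). Time passes only in rows, so rows that do not move let the fingers close. It gives the time, the measured TCP pose, the force, the opening and the grip force at its end, in the units of the state.
- ctrl.sense(): the state, without advancing time (a new reading comes with each control period).
- ctrl.capture(name): name is "scene" or "top"; returns a dict with "pixels" (420x560x3 uint8, blue, green, red), "z_map" (420x560 float32, mm along the optical axis (not along the pixel's ray), 0 where there is no reading), "intrinsics" (3x3 intrinsics, pixels), "world_from_camera" (4x4, takes a point from camera to world coordinates). Camera axes: x right, y down, z forward; pixel columns grow to the right and rows downward; lengths in mm; the calibration is good to about 2 mm. A picture is of the moment at which its call begins.
- ctrl.finish_job(): hands the job in; it is judged then, once.
The state is a dict: "time": time; "joint_positions": joint angles; "qvel": joint speeds; "joint_torque": joint torques, N m; "position": TCP position; "tool_rot": TCP orientation; "contact_force": force on the tool from outside, world axes, zero at the start; "wrist_torque": the same for the moment, N m; "width": finger opening in mm; "grip_force": force on a finger pad.
Only numpy, scipy, OpenCV 4.12 (cv2) and the standard library are available. Lean on these libraries where they do the work, as an engineer would, in place of code of your own. Each camera call takes 0.05 s, during which the arm holds its last target. There are 200 camera calls.

## Working session

There is one attempt and no reset: what is moved stays moved. The work goes in short steps, Python scripts to look and compute and a tool call to move; the robot and the scene stay as the last step left them, time stands still between calls to the robot, and variables do not carry over. Pictures are saved under pics/ and viewed, at most 14 in all, crops included, and the job is handed in when it is done.

Besides the shell and the picture viewer there is one more tool, called after ">>>" as name(argument=value, ...), one argument or row to a line, values as JSON. jog_arm: Moves the arm, as the interface text tells. Its arguments: {"type":"object","properties":{"rows":{"type":"array","items":{"type":"array","items":{"type":"number"}}},"grip_force":{"type":"number"}},"required":["rows"]}

```bash
mkdir -p pics; cat > h.py <<'E'
import numpy as np, cv2
from cell import ctrl
def cap(n,f):
    c=ctrl.capture(n); cv2.imwrite('pics/'+f+'.png',c['pixels']); np.savez('/tmp/'+f,**c); return c
def pts(c):
    z=c['z_map']; K=c['intrinsics']; v,u=np.mgrid[:z.shape[0],:z.shape[1]]
    P=np.stack([(u-K[0,2])/K[0,0]*z,(v-K[1,2])/K[1,1]*z,z,np.ones_like(z)],-1)
    W=(P@np.array(c['world_from_camera']).T)[...,:3]; W[z==0]=np.nan; return W
E
python3 - <<'E'
from h import *
for n in ('scene','top'):
    c=cap(n,n+'0'); print(np.round(c['world_from_camera'],2).tolist())
s=ctrl.sense(); print({k:np.round(v,3).tolist() for k,v in s.items()})
a=cv2.imread('pics/scene0.png');b=cv2.imread('pics/top0.png')
E
```

```text
[[-0.91, -0.16, 0.39, 212.66], [-0.42, 0.39, -0.82, 1092.04], [-0.02, -0.9, -0.43, 554.87], [0.0, 0.0, 0.0, 1.0]]
[[-0.0, -1.0, 0.1, 504.91], [-1.0, 0.0, 0.0, 251.95], [-0.0, -0.1, -1.0, 1273.06], [0.0, 0.0, 0.0, 1.0]]
{'time': 0.1, 'joint_positions': [1.086, 0.384, 0.044, 1.599, -0.018, 1.161, -0.05], 'qvel': [0.001, -0.002, -0.001, -0.005, 0.001, 0.001, -0.001], 'joint_torque': [0.003, -43.473, 1.029, -25.045, 0.011, 0.005, 0.0], 'position': [244.867, -601.166, 230.001], 'tool_rot': [[0.926, 0.377, -0.001], [0.377, -0.926, 0.002], [-0.0, -0.002, -1.0]], 'contact_force': [-0.53, 0.603, 0.137], 'wrist_torque': [-0.002, 0.003, -0.073], 'grip_force': 0.0, 'width': 85.26}
```

View pics/scene0.png

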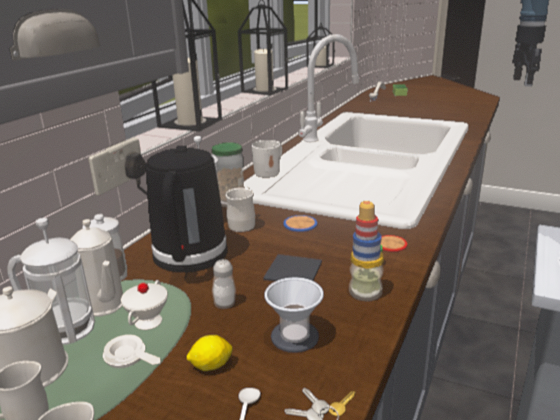

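View pics/top0.png

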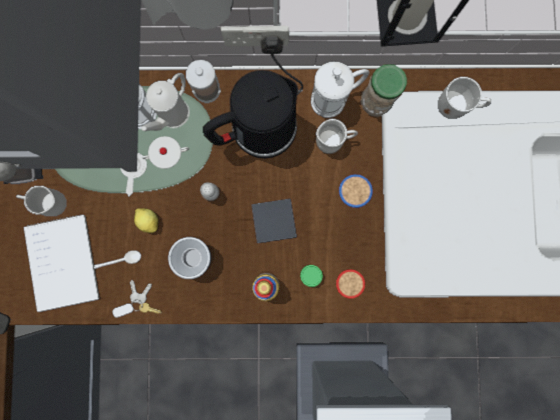

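The scene view shows the pile at (367,250), the tower at (294,310), the coaster at (293,269), the blue mat at (300,223) and the red mat at (393,243). The top view shows the pile at (265,287), tower (190,258), coaster (274,220), blue mat (355,191), red mat (351,284), mill (209,190) and jug (332,136). Blue-tin candidates: the blue band in the pile at top (265,287), which fits because it has a blue band and sits under the red tin, and the green disc at (311,276), which is the look-alike and stays put. I'll confirm this in a crop.

```bash
python3 - <<'E'
from h import *
from scipy.spatial.transform import Rotation as R
c=dict(np.load('/tmp/top0.npz')); W=pts(c); z=W[...,2]
s=dict(np.load('/tmp/scene0.npz'))
im=c['pixels']; hsv=cv2.cvtColor(im,cv2.COLOR_BGR2HSV)
def fit(name,u,v,r,zl,zh,mask=None):
    m=np.zeros(z.shape,bool); m[v-r:v+r+1,u-r:u+r+1]=1; m&=(z>zl)&(z<zh)
    if mask is not None: m&=mask
    p=W[m]; 
    if len(p)<3: print(name,'none'); return
    (a,b),rad=cv2.minEnclosingCircle(p[:,:2].astype(np.float32))
    print(name,len(p),'med',np.round(np.median(p,0),1),'min',p.min(0).round(1),'max',p.max(0).round(1),'circ',round(a,1),round(b,1),round(rad,1))
fit('pod',265,287,18,180,230); fit('redtin',265,287,18,152,165);fit('bluetin',265,287,18,112,130)
fit('jarlid',265,287,20,70,90)
fit('tower',190,258,28,80,95)
fit('green',311,276,18,15,80)
fit('redmat',351,284,18,4,12);fit('bluemat',355,191,20,4,12);fit('slate',274,220,28,4,12)
fit('mill',209,190,14,20,120);fit('jug',332,136,24,20,120)
for n,(u,v) in dict(table=(240,230),table2=(320,310),table3=(300,180)).items(): print(n,W[v,u].round(1))
# colour masks on rim
sat=hsv[...,1]>120; h=hsv[...,0]
fit('redrim',351,284,20,-5,15,sat&((h<6)|(h>172))); fit('bluerim',355,191,22,-5,15,sat&(h>100)&(h<130))
fit('slatedark',274,220,28,-5,15,hsv[...,2]<75)
a=s['pixels'][185:345,250:420]; b=im[150:320,170:390]
big=np.zeros((600,800,3),np.uint8); A=cv2.resize(a,(400,376),interpolation=2);B=cv2.resize(b,(400,309),interpolation=2)
big[:376,:400]=A; big[:309,400:]=B; cv2.imwrite('pics/crop.png',big[:380])
E
```

```text
pod 130 med [447.1 280.9 185.5] min [434.5 268.5 180. ] max [459.5 293.7 191.2] circ 446.9 281.0 13.3
redtin 129 med [443.5 281.8 158.4] min [426.6 262.4 153.9] max [462.7 301.  164. ] circ 444.6 281.8 19.6
bluetin 142 med [442.7 271.7 122.2] min [417.6 256.2 113.5] max [467.9 304.8 128.9] circ 442.9 280.3 25.3
jarlid 125 med [446.2 270.1  81.6] min [412.  249.5  70.6] max [471.1 309.2  88.6] circ 441.8 279.7 30.2
tower 418 med [507.1 460.4  86.6] min [465.  408.7  80. ] max [556.4 500.8  94.6] circ 510.3 454.3 47.4
green 364 med [467.1 172.4  39.7] min [443.6 147.2  15.7] max [490.7 197.3  47.5] circ 466.8 172.0 25.3
redmat 613 med [446.4  74.7   6.7] min [400.5  27.3   4. ] max [487.6 116.   12. ] circ 444.1 69.5 59.5
bluemat 807 med [673.9  59.4   6.9] min [621.9   7.3   4. ] max [722.  107.8  11.8] circ 672.4 60.4 65.9
slate 1414 med [600.6 260.7   6.8] min [531.7 189.2   4. ] max [670.3 327.5  12. ] circ 601.0 257.5 94.9
mill 269 med [664.3 410.4  81.6] min [647.8 393.6  25.3] max [688.2 433.4  93.5] circ 668.2 413.8 21.0
jug 593 med [804.6 118.7  62.2] min [766.1  60.3  20.1] max [865.  159.1  92.1] circ 818.5 113.5 55.4
table [ 5.767e+02  3.424e+02 -1.000e-01]
table2 [381.3 147.5  -1.3]
table3 [700.7 193.3  -0. ]
redrim 199 med [446.4  76.3   5.6] min [409.9  39.   -4.1] max [480.2 108.6  13.7] circ 445.8 73.5 36.0
bluerim 143 med [667.   62.    6.2] min [632.5  16.9  -5. ] max [712.   97.4  14. ] circ 672.6 56.3 41.3
slatedark 50 med [558.7 225.4   1.7] min [546.8 204.3  -4.7] max [649.6 324.9   9.3] circ 596.8 258.9 66.3
```

View pics/crop.png

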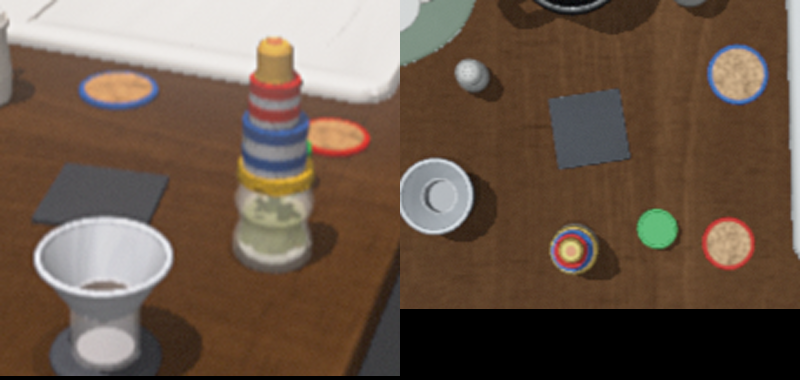

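The crop confirms it: the brass, red, blue, jar stack is at right-panel (571,250). The green look-alike at (657,229) is a separate tin and stays untouched. I'll turn the tool so that tool x is world +y and tool y is world +x.

>>> jog_arm(
  rows=[
    [0,0,-8.48,0,0,0,0],
    [0,0,-8.48,0,0,0,0],
    [0,0,-8.48,0,0,0,0],
    [0,0,-8.48,0,0,0,0],
    [0,0,-8.48,0,0,0,0],
    [0,0,-8.48,0,0,0,0],
    [0,0,-8.48,0,0,0,0],
    [0,0,-8.48,0,0,0,0],
  ],
  grip_force=25,
)

```text
time: 0.9
position: [244.9, -601.4, 230.4]
tool_rot: [[-0.006, 1.0, -0.001], [1.0, 0.006, 0.001], [0.001, -0.001, -1.0]]
contact_force: [0.4, -0.9, -0.1]
width: 85.3
grip_force: 0.0
```

```bash
python3 - <<'E'
from h import *
c=dict(np.load('/tmp/top0.npz')); K=c['intrinsics']; T=c['world_from_camera']
def ray(u,v,z):
    d=T[:3,:3]@np.linalg.inv(K)@[u,v,1]; o=T[:3,3]; return o+d*(z-o[2])/d[2]
im=c['pixels'].astype(int); hsv=cv2.cvtColor(c['pixels'],cv2.COLOR_BGR2HSV); h,s,v=cv2.split(hsv)
def cen(n,m,u,w,r,z):
    k=np.zeros(m.shape,np.uint8); k[w-r:w+r,u-r:u+r]=m[w-r:w+r,u-r:u+r]
    cs=max(cv2.findContours(k,cv2.RETR_EXTERNAL,cv2.CHAIN_APPROX_NONE)[0],key=cv2.contourArea)
    q=cv2.minAreaRect(cs); W=np.array([ray(*p[0],z)[:2] for p in cs]); mo=cv2.moments(W.astype(np.float32))
    print(n,q, 'box',ray(*q[0],z).round(1),'wcen',round(mo['m10']/mo['m00'],1),round(mo['m01']/mo['m00'],1),'size',np.ptp(W,0).round(1))
cen('red',((s>110)&((h<6)|(h>172))),351,284,20,6)
cen('blue',((s>90)&(h>100)&(h<135)),355,191,22,6)
cen('slate',(s<90)&(v<95)&(h>90),274,220,26,6)
cen('tower',(s<70)&(v>100),190,258,26,88)
E
```

```text
red ((350.0, 283.5), (29.0, 28.0), 90.0) box [445.2  74.4   6. ] wcen 445.5 74.0 size [69.8 68.3]
blue ((355.0, 191.0), (32.0, 32.0), 90.0) box [671.7  57.9   6. ] wcen 672.7 57.1 size [79.9 79.5]
slate ((273.6121826171875, 220.3770294189453), (38.99064636230469, 39.66648483276367), 81.02737426757812) box [599.7 259.4   6. ] wcen 599.6 259.5 size [105.7 107.9]
tower ((188.5, 257.5), (41.0, 41.0), 90.0) box [509.4 453.7  88. ] wcen 509.6 453.7 size [93.3 94. ]
```

>>> jog_arm(
  rows=[
    [0,0,0.34,20,45,0,0],
    [0,0,0,20,45,0,0],
    [0,0,0,20,45,0,0],
    [0,0,0,20,45,0,0],
    [0,0,0,20,45,0,0],
    [0,0,0,49,0,0,0],
    [0,0,0,49,0,0,0],
    [0,0,0,49,0,0,0],
  ],
)

```text
time: 1.7
position: [471.5, -353.7, 229.9]
tool_rot: [[0.005, 1.0, -0.001], [1.0, -0.005, 0.002], [0.002, -0.001, -1.0]]
contact_force: [1.2, 0.1, -0.4]
width: 85.5
grip_force: 0.0
```

>>> jog_arm(
  rows=[
    [0,0,0,49,0,0,0],
    [0,0,0,49,0,0,0],
    [0,0,0,49,0,0,0],
    [0,0,0,49,0,0,0],
    [0,0,0,49,0,0,0],
    [0,0,0,49,0,0,0],
    [0,0,0,49,0,0,0],
    [0,0,0,49,0,0,0],
  ],
)

```text
time: 2.5
position: [473.1, 37.7, 231.1]
tool_rot: [[0.006, 1.0, -0.0], [1.0, -0.006, -0.001], [-0.001, -0.0, -1.0]]
contact_force: [0.3, 0.1, 0.1]
width: 85.2
grip_force: 0.0
```

>>> jog_arm(
  rows=[
    [0,0,-0.2,48,-5,0,0],
    [0,0,0,48,-5,0,0],
    [0,0,0,48,-5,0,0],
    [0,0,0,48,-5,0,0],
    [0,0,0,40,-5,0,0],
    [0,0,0,11,-1,0,0],
    [0,0,0,0,0,0,0],
  ],
)

```text
time: 3.2
position: [447.3, 281.3, 231.1]
tool_rot: [[-0.003, 1.0, -0.001], [1.0, 0.003, 0.001], [0.001, -0.001, -1.0]]
contact_force: [0.9, -0.8, 0.4]
width: 85.4
grip_force: 0.0
```

>>> jog_arm(
  rows=[
    [0,0,0,0,0,30,0.3],
    [0,0,0,0,0,25,0.3],
    [0,0,0,0,0,13,0.3],
    [0,0,0,0,0,0,0.45],
    [0,0,0,0,0,0,0.5],
    [0,0,0,0,0,0,0.5],
  ],
)

```text
time: 3.8
position: [449.7, 279.3, 164.7]
tool_rot: [[0.003, 1.0, 0.002], [1.0, -0.003, 0.001], [0.001, 0.002, -1.0]]
contact_force: [0.8, -0.8, 0.2]
width: 42.5
grip_force: 0.0
```

```bash
python3 - <<'E'
from h import *
c=cap('scene','s1')
cv2.imwrite('pics/s1c.png',cv2.resize(c['pixels'][140:320,280:460],(600,600),interpolation=2))
E
```

```text
(no output)
```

View pics/s1c.png

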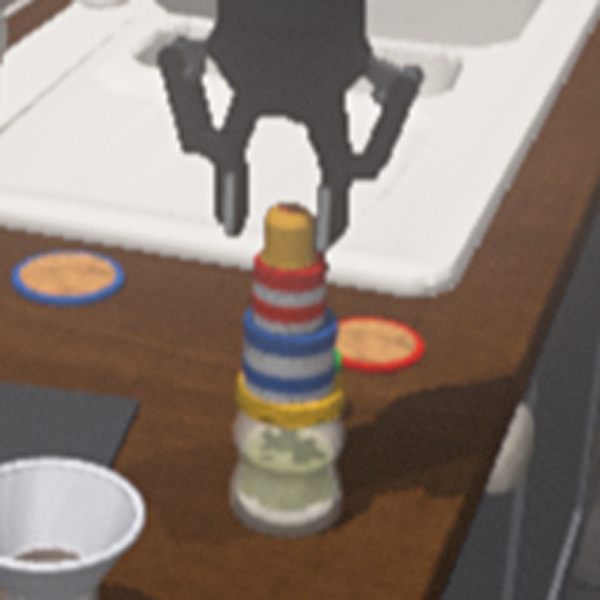

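The tips straddle the pod, at crop (232,235) and (330,245). The pod, at (288,235), looks a few mm off-centre towards -x. I'll check with depth.

```bash
python3 - <<'E'
from h import *
print(ctrl.sense()['position'].round(1) if hasattr(ctrl.sense()['position'],'round') else ctrl.sense()['position'])
c=dict(np.load('/tmp/s1.npz')); W=pts(c)
def px(x,y):return 280+int(x*.3),140+int(y*.3)
for n,(a,b) in dict(f1=(230,215),f1b=(232,195),f2=(330,225),f2b=(330,205),pod=(288,235),redtin=(288,290),blue=(290,345)).items():
    u,v=px(a,b); w=W[v-2:v+3,u-1:u+2].reshape(-1,3); print(n,np.nanmedian(w,0).round(1))
m=(W[...,2]>164)&(W[...,2]<183)&(abs(W[...,0]-447)<60)&(abs(W[...,1]-281)<45)
p=W[m]; print(np.histogram(p[:,0],bins=range(395,500,5)))
c=cap('top','t1')
E
```

```text
[449.7 279.5 164.8]
f1 [472.3 288.9 181.4]
f1b [473.1 288.4 193.6]
f2 [419.7 285.5 183.5]
f2b [420.4 286.5 195.6]
pod [440.4 292.9 178.4]
redtin [437.2 299.6 147.9]
blue [432.7 303.  120.2]
(array([ 0,  0,  0,  8, 18, 30, 19, 39, 31, 31, 29, 20,  3,  0,  8, 45, 13,
       10,  0,  0]), array([395, 400, 405, 410, 415, 420, 425, 430, 435, 440, 445, 450, 455,
       460, 465, 470, 475, 480, 485, 490, 495]))
```

>>> jog_arm(
  rows=[
    [0,0,0,1,-4,1.5,0.5],
    [0,0,0,0,0,0,0.55],
    [0,0,0,0,0,0,0.6],
    [0,0,0,0,0,0,0.65],
    [0,0,0,0,0,0,0.7],
    [0,0,0,0,0,0,0.75],
    [0,0,0,0,0,0,0.8],
    [0,0,0,0,0,0,0.8],
  ],
  grip_force=25,
)

```text
time: 4.7
position: [444.8, 280.2, 162.0]
tool_rot: [[0.002, 1.0, 0.0], [1.0, -0.002, 0.0], [0.0, 0.0, -1.0]]
contact_force: [-0.9, -0.4, 1.2]
width: 27.8
grip_force: 24.8
```

>>> jog_arm(
  rows=[
    [0,0,0,0,0,-15,0.8],
    [0,0,0,0,0,-25,0.8],
    [0,0,0,35,13,0,0.8],
    [0,0,0,40,15,0,0.8],
    [0,0,0,40,15,0,0.8],
    [0,0,0,35,13,0,0.8],
    [0,0,0,24,9,0,0.8],
    [0,0,0,0,0,0,0.8],
  ],
)

```text
time: 5.5
position: [509.3, 458.2, 202.5]
tool_rot: [[-0.001, 1.0, -0.001], [1.0, 0.001, 0.004], [0.004, -0.001, -1.0]]
contact_force: [-1.0, -0.6, -0.3]
width: 28.2
grip_force: 24.7
```

```bash
python3 - <<'E'
from h import *
s=ctrl.sense(); print(s['position'],s['width'],s['grip_force'])
c=cap('top','t2'); W=pts(c)
d=cap('scene','s2'); V=pts(d)
for z0,z1 in((150,156),(116,122.5)): pass
# pile cleared on top: red tin, blue tin, jar
import itertools
for n,(a,b) in dict(red=(150,170),blue=(112,130),lid=(72,90)).items():
    m=(W[...,2]>a)&(W[...,2]<b)&(np.hypot(W[...,0]-443,W[...,1]-280)<45); p=W[m]
    (x,y),r=cv2.minEnclosingCircle(p[:,:2].astype(np.float32)); print(n,len(p),p[:,2].max(),round(x,1),round(y,1),round(r,1))
A=cv2.resize(d['pixels'][110:370,230:440],(400,495),interpolation=2);B=cv2.resize(c['pixels'][190:320,150:310],(400,325),interpolation=2)
o=np.zeros((495,800,3),np.uint8);o[:,:400]=A;o[:325,400:]=B;cv2.imwrite('pics/j2.png',o)
E
```

```text
[509.27105164 458.22962886 202.45495222] 28.18506918647949 24.72561680478975
red 269 163.22825715131398 444.8 281.7 19.6
blue 141 128.94276811854184 443.1 280.5 25.3
lid 122 88.39744388538156 441.5 279.7 30.3
```

View pics/j2.png

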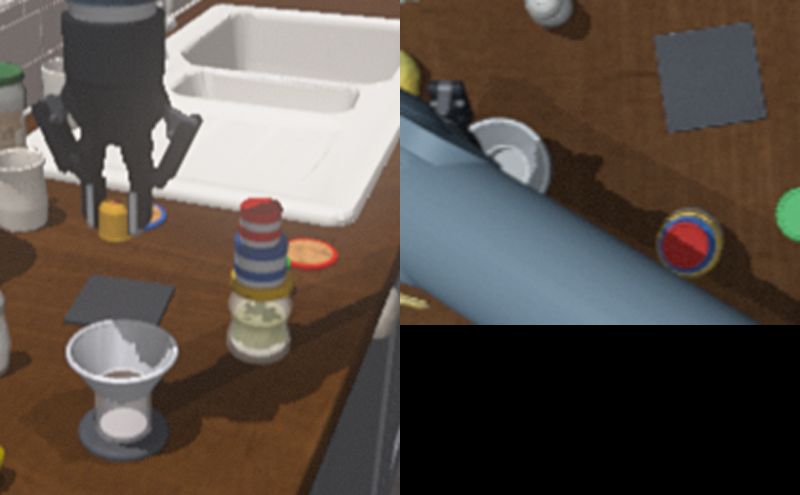

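The pod is held at left-panel (115,220) above the funnel (122,345), and the rest of the pile stands undisturbed. I'll go down and release.

>>> jog_arm(
  rows=[
    [0,0,0,-2,0.5,30,0.8],
    [0,0,0,-2,0,40,0.8],
    [0,0,0,0,0,30,0.8],
    [0,0,0,0,0,20,0.8],
    [0,0,0,0,0,0,0.8],
    [0,0,0,0,0,0,0.8],
  ],
)

```text
time: 6.2
position: [511.0, 449.8, 82.7]
tool_rot: [[0.003, 1.0, 0.001], [1.0, -0.003, 0.001], [0.001, 0.001, -1.0]]
contact_force: [-0.8, -0.2, 0.6]
width: 27.6
grip_force: 24.7
```

>>> jog_arm(
  rows=[
    [0,0,0,4,-1,0,0.8],
    [0,0,0,0,0,0,0.8],
    [0,0,0,0,0,0,0.55],
    [0,0,0,0,0,0,0.55],
    [0,0,0,0,0,0,0.55],
    [0,0,0,0,0,-30,0.55],
    [0,0,0,0,0,-45,0.4],
    [0,0,0,0,0,-40,0.2],
  ],
)

```text
time: 7.0
position: [509.3, 453.6, 197.9]
tool_rot: [[0.002, 1.0, -0.001], [1.0, -0.002, -0.0], [-0.0, -0.001, -1.0]]
contact_force: [0.8, 1.3, 1.0]
width: 64.2
grip_force: 0.0
```

>>> jog_arm(
  rows=[
    [0,0,0,-45,-17,0,0],
    [0,0,0,-45,-17,0,0],
    [0,0,0,-45,-17,0,0],
    [0,0,0,-37,-14,0,0],
    [0,0,0,0,0,0,0],
    [0,0,0,0,0,0,0],
  ],
)

```text
time: 7.6
position: [444.3, 281.0, 197.0]
tool_rot: [[0.004, 1.0, 0.001], [1.0, -0.004, -0.001], [-0.001, 0.001, -1.0]]
contact_force: [-0.5, 1.3, 0.5]
width: 85.7
grip_force: 0.0
```

```bash
python3 - <<'E'
from h import *
s=ctrl.sense(); print(s['position'],s['width'])
d=cap('scene','s3');c=cap('top','t3')
A=cv2.resize(d['pixels'][110:370,230:440],(400,495),interpolation=2);B=cv2.resize(c['pixels'][190:320,150:310],(400,325),interpolation=2)
o=np.zeros((495,800,3),np.uint8);o[:,:400]=A;o[:325,400:]=B;cv2.imwrite('pics/j3.png',o)
E
```

```text
[444.34597255 280.9544945  196.98164789] 85.68931103158691
```

View pics/j3.png

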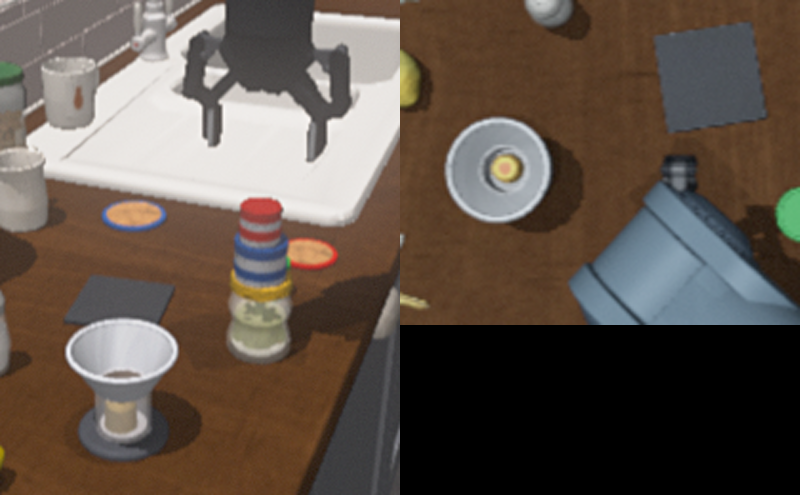

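The pod is down in the tube at left-panel (120,415), top view (507,167). Next is the red tin.

>>> jog_arm(
  rows=[
    [0,0,0,0,0,30,0.1],
    [0,0,0,0,0,27,0.2],
    [0,0,0,0,0,12,0.3],
    [0,0,0,0,0,0,0.3],
    [0,0,0,0,0,0,0.3],
  ],
  grip_force=30,
)

```text
time: 8.2
position: [444.4, 283.6, 128.4]
tool_rot: [[0.001, 1.0, 0.0], [1.0, -0.001, 0.002], [0.002, 0.0, -1.0]]
contact_force: [0.1, 0.1, 0.1]
width: 59.9
grip_force: 0.0
```

>>> jog_arm(
  rows=[
    [0,0,0,-2,0,0,0.35],
    [0,0,0,0,0,0,0.4],
    [0,0,0,0,0,0,0.45],
    [0,0,0,0,0,0,0.5],
    [0,0,0,0,0,0,0.55],
    [0,0,0,0,0,0,0.6],
    [0,0,0,0,0,0,0.65],
    [0,0,0,0,0,0,0.65],
  ],
)

```text
time: 9.0
position: [444.4, 280.3, 128.4]
tool_rot: [[0.002, 1.0, 0.001], [1.0, -0.002, 0.0], [0.0, 0.001, -1.0]]
contact_force: [-1.2, -1.4, 5.5]
width: 38.9
grip_force: 30.0
```

>>> jog_arm(
  rows=[
    [0,0,0,0,0,-5,0.65],
    [0,0,0,0,0,-15,0.65],
    [0,0,0,0,0,-25,0.65],
    [0,0,0,-30,0,0,0.65],
    [0,0,0,-45,0,0,0.65],
    [0,0,0,-50,0,0,0.65],
    [0,0,0,-50,0,0,0.65],
    [0,0,0,-30,0,0,0.65],
  ],
)

```text
time: 9.8
position: [443.2, 70.5, 173.1]
tool_rot: [[0.007, 1.0, 0.0], [1.0, -0.007, -0.002], [-0.002, 0.0, -1.0]]
contact_force: [0.6, -0.0, -1.3]
width: 39.1
grip_force: 30.4
```

>>> jog_arm(
  rows=[
    [0,0,0,0,0,0,0.65],
    [0,0,0,0,0,30,0.65],
    [0,0,0,0,0,40,0.65],
    [0,0,0,0,0,35,0.65],
    [0,0,0,0,0,15,0.65],
    [0,0,0,0,0,0,0.65],
    [0,0,0,0,0,0,0.65],
  ],
)

```text
time: 10.5
position: [444.2, 76.1, 53.4]
tool_rot: [[0.001, 1.0, 0.001], [1.0, -0.001, 0.001], [0.001, 0.001, -1.0]]
contact_force: [0.1, 0.5, -0.2]
width: 38.7
grip_force: 30.5
```

```bash
python3 - <<'E'
from h import *
s=ctrl.sense(); print(s['position'],s['width'])
d=cap('scene','s4');c=cap('top','t4')
A=cv2.resize(d['pixels'][110:370,230:440],(400,495),interpolation=2);B=cv2.resize(c['pixels'][200:320,250:410],(400,300),interpolation=2)
o=np.zeros((495,800,3),np.uint8);o[:,:400]=A;o[:300,400:]=B;cv2.imwrite('pics/j4.png',o)
E
```

```text
[444.15900184  76.12341567  53.44605062] 38.71510517849833
```

View pics/j4.png

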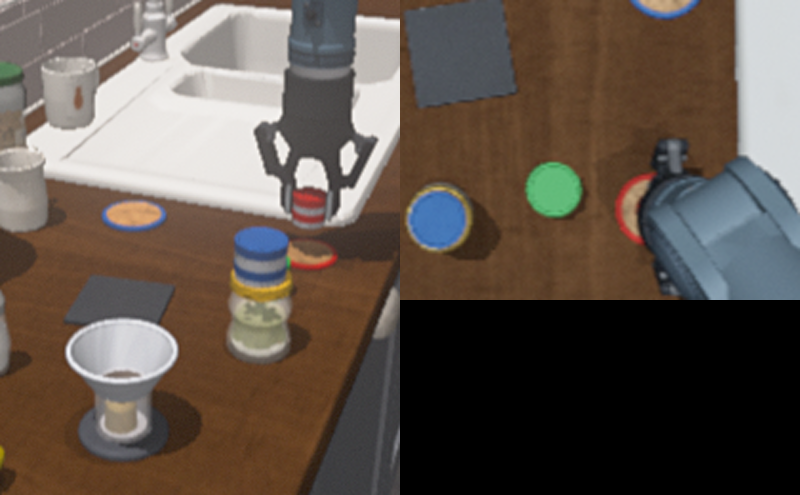

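Red tin is held over the red mat (left-panel (309,205) above (311,253)). I'll lower it.

>>> jog_arm(
  rows=[
    [0,0,0,-2,1,20,0.65],
    [0,0,0,0,0,14,0.65],
    [0,0,0,0,0,3,0.65],
    [0,0,0,0,0,0,0.65],
    [0,0,0,0,0,0,0.65],
  ],
)

```text
time: 11.1
position: [445.0, 73.3, 16.3]
tool_rot: [[0.002, 1.0, 0.001], [1.0, -0.002, 0.0], [0.0, 0.001, -1.0]]
contact_force: [-0.5, 0.6, -1.4]
width: 39.4
grip_force: 30.6
```

>>> jog_arm(
  rows=[
    [0,0,0,0,0,2,0.65],
    [0,0,0,0,0,1,0.65],
    [0,0,0,0,0,0,0.65],
  ],
)

```text
time: 11.4
position: [444.7, 73.1, 12.9]
tool_rot: [[0.002, 1.0, 0.0], [1.0, -0.002, -0.0], [-0.0, 0.0, -1.0]]
contact_force: [0.8, -0.1, -1.3]
width: 38.6
grip_force: 30.6
```

>>> jog_arm(
  rows=[
    [0,0,0,0,0,1,0.65],
    [0,0,0,0,0,0,0.65],
  ],
)

```text
time: 11.6
position: [444.8, 73.1, 12.4]
tool_rot: [[0.002, 1.0, 0.0], [1.0, -0.002, -0.001], [-0.001, 0.0, -1.0]]
contact_force: [-0.9, -0.6, 5.6]
width: 39.0
grip_force: 31.2
```

>>> jog_arm(
  rows=[
    [0,0,0,0,0,0,0.5],
    [0,0,0,0,0,0,0.3],
    [0,0,0,0,0,0,0.2],
    [0,0,0,0,0,0,0.2],
    [0,0,0,0,0,-20,0.2],
    [0,0,0,0,0,-40,0.2],
    [0,0,0,0,0,-45,0],
    [0,0,0,0,0,-45,0],
  ],
)

```text
time: 12.4
position: [443.8, 73.1, 162.8]
tool_rot: [[0.002, 1.0, -0.002], [1.0, -0.002, 0.0], [0.0, -0.002, -1.0]]
contact_force: [0.9, -1.3, 0.0]
width: 85.2
grip_force: 0.0
```

>>> jog_arm(
  rows=[
    [0,0,0,45,0,0,0],
    [0,0,0,50,0,0,0],
    [0,0,0,50,0,0,0],
    [0,0,0,45,0,0,0],
    [0,0,0,16,0,0,0],
    [0,0,0,0,0,0,0],
    [0,0,0,0,0,0,0],
  ],
)

```text
time: 13.1
position: [444.8, 278.3, 161.3]
tool_rot: [[0.002, 1.0, -0.001], [1.0, -0.002, -0.001], [-0.001, -0.001, -1.0]]
contact_force: [0.3, -0.5, -0.2]
width: 85.4
grip_force: 0.0
```

>>> jog_arm(
  rows=[
    [0,0,0,2,-2,30,0],
    [0,0,0,0,0,28,0.1],
    [0,0,0,0,0,13,0.15],
    [0,0,0,0,0,0,0.15],
    [0,0,0,0,0,0,0.15],
  ],
)

```text
time: 13.6
position: [443.8, 280.3, 91.3]
tool_rot: [[0.004, 1.0, 0.001], [1.0, -0.004, -0.0], [-0.0, 0.001, -1.0]]
contact_force: [0.4, -0.3, 0.0]
width: 72.4
grip_force: 0.0
```

>>> jog_arm(
  rows=[
    [0,0,0,0,-1,0,0.2],
    [0,0,0,0,0,0,0.25],
    [0,0,0,0,0,0,0.3],
    [0,0,0,0,0,0,0.35],
    [0,0,0,0,0,0,0.4],
    [0,0,0,0,0,0,0.45],
    [0,0,0,0,0,0,0.5],
    [0,0,0,0,0,0,0.5],
  ],
  grip_force=35,
)

```text
time: 14.4
position: [442.2, 281.5, 91.2]
tool_rot: [[0.002, 1.0, 0.0], [1.0, -0.002, 0.0], [0.0, 0.0, -1.0]]
contact_force: [-2.2, -0.3, 4.2]
width: 49.5
grip_force: 36.9
```

>>> jog_arm(
  rows=[
    [0,0,0,0,0,-5,0.5],
    [0,0,0,0,0,-15,0.5],
    [0,0,0,0,0,-20,0.5],
    [0,0,0,-20,20,0,0.5],
    [0,0,0,-34,35,0,0.5],
    [0,0,0,-34,35,0,0.5],
    [0,0,0,-34,35,0,0.5],
    [0,0,0,-34,35,0,0.5],
  ],
)

```text
time: 15.2
position: [603.1, 122.8, 131.6]
tool_rot: [[0.003, 1.0, 0.001], [1.0, -0.003, -0.0], [-0.0, 0.001, -1.0]]
contact_force: [-0.4, 0.9, -2.1]
width: 50.1
grip_force: 36.6
```

>>> jog_arm(
  rows=[
    [0,0,0,-34,35,0,0.5],
    [0,0,0,-34,35,0,0.5],
    [0,0,0,0,0,0,0.5],
    [0,0,0,0,0,30,0.5],
    [0,0,0,0,0,40,0.5],
    [0,0,0,0,0,15,0.5],
    [0,0,0,0,0,0,0.5],
    [0,0,0,0,0,0,0.5],
  ],
)

```text
time: 16.0
position: [672.1, 56.8, 46.8]
tool_rot: [[0.002, 1.0, 0.001], [1.0, -0.002, 0.0], [0.0, 0.001, -1.0]]
contact_force: [1.2, -0.3, -1.0]
width: 49.9
grip_force: 36.9
```

>>> jog_arm(
  rows=[
    [0,0,0,0,0,20,0.5],
    [0,0,0,0,0,9,0.5],
    [0,0,0,0,0,0,0.5],
    [0,0,0,0,0,0,0.5],
  ],
)

```text
time: 16.4
position: [671.3, 56.5, 16.6]
tool_rot: [[0.002, 1.0, -0.001], [1.0, -0.002, -0.0], [-0.0, -0.001, -1.0]]
contact_force: [0.1, 0.5, -1.6]
width: 49.9
grip_force: 37.1
```

>>> jog_arm(
  rows=[
    [0,0,0,1,1,1,0.5],
    [0,0,0,0,0,1,0.5],
    [0,0,0,0,0,0,0.5],
  ],
)

```text
time: 16.7
position: [672.9, 57.8, 15.4]
tool_rot: [[0.002, 1.0, 0.001], [1.0, -0.002, 0.0], [0.0, 0.001, -1.0]]
contact_force: [-0.1, -0.3, 0.6]
width: 49.5
grip_force: 37.2
```

>>> jog_arm(
  rows=[
    [0,0,0,0,0,0.5,0.5],
    [0,0,0,0,0,0,0.3],
    [0,0,0,0,0,0,0.1],
    [0,0,0,0,0,0,0.1],
    [0,0,0,0,0,-20,0.1],
    [0,0,0,0,0,-40,0],
    [0,0,0,0,0,-40,0],
    [0,0,0,0,0,-20,0],
  ],
)

```text
time: 17.5
position: [675.3, 58.6, 140.4]
tool_rot: [[0.002, 1.0, 0.008], [1.0, -0.002, 0.001], [0.001, 0.008, -1.0]]
contact_force: [0.5, 0.4, 0.6]
width: 85.5
grip_force: 0.0
```

>>> jog_arm(
  rows=[
    [0,0,0,34,-35,0,0],
    [0,0,0,34,-35,0,0],
    [0,0,0,34,-35,0,0],
    [0,0,0,34,-35,0,0],
    [0,0,0,34,-35,0,0],
    [0,0,0,34,-35,0,0],
    [0,0,0,18,-20,0,0],
    [0,0,0,0,0,0,0],
  ],
)

```text
time: 18.3
position: [438.7, 285.2, 136.2]
tool_rot: [[-0.008, 1.0, 0.001], [1.0, 0.008, 0.002], [0.002, 0.001, -1.0]]
contact_force: [-0.1, -0.1, -0.6]
width: 85.3
grip_force: 0.0
```

```bash
python3 - <<'E'
from h import *
s=ctrl.sense(); print(s['position'],s['width'])
d=cap('scene','s5');c=cap('top','t5');W=pts(c)
for n,(a,b,x,y,r) in dict(red=(30,55,445,74,30),blue=(35,60,672,57,35),lid=(72,92,442,280,45)).items():
    m=(W[...,2]>a)&(W[...,2]<b)&(np.hypot(W[...,0]-x,W[...,1]-y)<r); p=W[m]
    (x,y),r=cv2.minEnclosingCircle(p[:,:2].astype(np.float32)); print(n,len(p),round(x,1),round(y,1),round(r,1))
A=cv2.resize(d['pixels'][110:370,230:440],(400,495),interpolation=2);B=cv2.resize(c['pixels'][160:320,250:410],(400,400),interpolation=2)
o=np.zeros((495,800,3),np.uint8);o[:,:400]=A;o[:400,400:]=B;cv2.imwrite('pics/j5.png',o)
E
```

```text
[438.68881303 285.17002503 136.1652884 ] 85.31439722455008
red 227 447.0 75.0 19.8
blue 357 674.8 57.7 25.5
lid 0 0.0 0.0 0.0
```

View pics/j5.png

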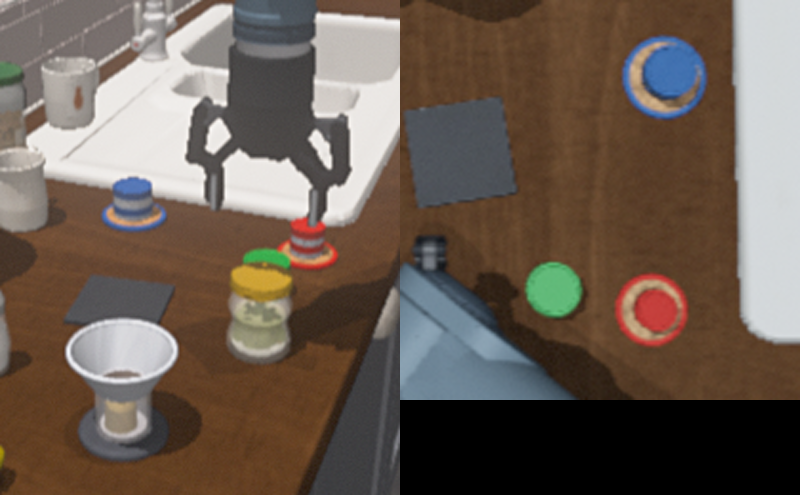

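Both tins stand well centred on their mats: blue at right-panel (670,75), red at (655,310). Next is the jar.

>>> jog_arm(
  rows=[
    [0,0,0.4,-5,3,15,0],
    [0,0,0,0,0,20,0],
    [0,0,0,0,0,0,0],
    [0,0,0,0,0,0,0],
  ],
)

```text
time: 18.8
position: [446.6, 273.3, 98.3]
tool_rot: [[0.012, 1.0, -0.002], [1.0, -0.012, -0.001], [-0.001, -0.002, -1.0]]
contact_force: [-0.1, 0.5, 0.1]
width: 85.4
grip_force: 0.0
```

>>> jog_arm(
  rows=[
    [0,0,-0.4,6,-5,0,0],
    [0,0,0,0,0,0,0],
    [0,0,0,0,0,0,0],
  ],
)

```text
time: 19.1
position: [441.3, 282.0, 100.0]
tool_rot: [[0.001, 1.0, 0.001], [1.0, -0.001, 0.001], [0.001, 0.001, -1.0]]
contact_force: [0.2, -0.1, -0.3]
width: 85.5
grip_force: 0.0
```

>>> jog_arm(
  rows=[
    [0,0,0,-2,0,20,0],
    [0,0,0,0,0,20,0],
    [0,0,0,0,0,20,0],
    [0,0,0,0,0,12,0],
    [0,0,0,0,0,0,0],
    [0,0,0,0,0,0,0],
  ],
)

```text
time: 19.7
position: [441.4, 279.5, 27.7]
tool_rot: [[0.002, 1.0, 0.0], [1.0, -0.002, 0.0], [0.0, 0.0, -1.0]]
contact_force: [0.6, 0.0, 0.6]
width: 85.7
grip_force: 0.0
```

>>> jog_arm(
  rows=[
    [0,0,0,0,0,0,0.08],
    [0,0,0,0,0,0,0.13],
    [0,0,0,0,0,0,0.18],
    [0,0,0,0,0,0,0.23],
    [0,0,0,0,0,0,0.28],
    [0,0,0,0,0,0,0.33],
    [0,0,0,0,0,0,0.35],
    [0,0,0,0,0,0,0.35],
  ],
  grip_force=45,
)

```text
time: 20.5
position: [440.9, 279.2, 28.2]
tool_rot: [[0.002, 1.0, -0.0], [1.0, -0.002, -0.001], [-0.001, -0.0, -1.0]]
contact_force: [-2.2, -1.6, 6.8]
width: 59.4
grip_force: 47.3
```

>>> jog_arm(
  rows=[
    [0,0,0,0,0,-5,0.35],
    [0,0,0,0,0,-15,0.35],
    [0,0,0,0,0,-20,0.35],
    [0,0,0,-5,35,0,0.35],
    [0,0,0,-5,45,0,0.35],
    [0,0,0,-5,45,0,0.35],
    [0,0,0,-5,33,0,0.35],
    [0,0,0,0,0,0,0.35],
  ],
)

```text
time: 21.3
position: [606.4, 254.4, 68.0]
tool_rot: [[0.011, 1.0, 0.006], [1.0, -0.011, -0.0], [-0.0, 0.006, -1.0]]
contact_force: [0.5, -0.0, -2.5]
width: 59.6
grip_force: 49.7
```

>>> jog_arm(
  rows=[
    [0,0,0,0,0,10,0.35],
    [0,0,0,0,0,10,0.35],
    [0,0,0,0,0,0,0.35],
    [0,0,0,0,0,0,0.35],
  ],
)

```text
time: 21.7
position: [597.0, 259.0, 46.3]
tool_rot: [[0.0, 1.0, -0.003], [1.0, -0.0, -0.001], [-0.001, -0.003, -1.0]]
contact_force: [-0.2, 0.0, -2.8]
width: 59.3
grip_force: 49.7
```

>>> jog_arm(
  rows=[
    [0,0,0,0,2.5,7,0.35],
    [0,0,0,0,0,4,0.35],
    [0,0,0,0,0,0,0.35],
    [0,0,0,0,0,0,0.35],
  ],
)

```text
time: 22.1
position: [601.5, 258.6, 36.1]
tool_rot: [[0.002, 1.0, -0.0], [1.0, -0.002, -0.0], [-0.0, -0.0, -1.0]]
contact_force: [0.0, -0.1, -3.1]
width: 59.5
grip_force: 49.7
```

>>> jog_arm(
  rows=[
    [0,0,0,0.5,-1.5,1,0.35],
    [0,0,0,0,0,1,0.35],
    [0,0,0,0,0,0,0.35],
  ],
)

```text
time: 22.4
position: [600.0, 259.4, 34.4]
tool_rot: [[0.002, 1.0, 0.0], [1.0, -0.002, 0.0], [0.0, 0.0, -1.0]]
contact_force: [-0.1, 0.1, -3.8]
width: 59.4
grip_force: 49.7
```

>>> jog_arm(
  rows=[
    [0,0,0,0,0,1,0.35],
    [0,0,0,0,0,0,0.35],
  ],
)

```text
time: 22.6
position: [600.1, 259.4, 34.3]
tool_rot: [[0.002, 1.0, 0.0], [1.0, -0.002, -0.0], [-0.0, 0.0, -1.0]]
contact_force: [-2.7, -0.8, 3.6]
width: 59.9
grip_force: 50.3
```

Contact. Release slowly, retract straight up, then move clear.

>>> jog_arm(
  rows=[
    [0,0,0,0,0,0,0.25],
    [0,0,0,0,0,0,0.1],
    [0,0,0,0,0,0,0],
    [0,0,0,0,0,0,0],
    [0,0,0,0,0,0,0],
    [0,0,0,0,0,-10,0],
    [0,0,0,0,0,-20,0],
    [0,0,0,0,0,-30,0],
  ],
)

```text
time: 23.4
position: [599.1, 258.7, 93.6]
tool_rot: [[0.002, 1.0, -0.003], [1.0, -0.002, -0.001], [-0.001, -0.003, -1.0]]
contact_force: [-0.1, -0.2, 0.5]
width: 85.2
grip_force: 0.0
```

>>> jog_arm(
  rows=[
    [0,0,0,0,0,-40,0],
    [0,0,0,0,0,-40,0],
    [0,0,0,0,0,-20,0],
    [0,0,0,-40,-25,0,0],
    [0,0,0,-40,-25,0,0],
    [0,0,0,-40,-25,0,0],
    [0,0,0,-40,-20,0,0],
    [0,0,0,0,0,0,0],
  ],
)

```text
time: 24.2
position: [502.4, 91.6, 193.5]
tool_rot: [[0.011, 1.0, -0.002], [1.0, -0.011, -0.008], [-0.008, -0.002, -1.0]]
contact_force: [0.9, -0.2, 0.1]
width: 85.5
grip_force: 0.0
```

```bash
python3 - <<'E'
from h import *
s=ctrl.sense(); print(s['position'],s['width'])
d=cap('scene','s6');c=cap('top','t6');W=pts(c)
for n,(a,b,x,y,r) in dict(blue=(35,60,672,57,35),lid=(76,100,600,260,45)).items():
    m=(W[...,2]>a)&(W[...,2]<b)&(np.hypot(W[...,0]-x,W[...,1]-y)<r); p=W[m]
    if len(p): (x,y),r=cv2.minEnclosingCircle(p[:,:2].astype(np.float32)); print(n,len(p),np.median(p[:,2]).round(1),round(x,1),round(y,1),round(r,1))
A=cv2.resize(d['pixels'][110:370,200:440],(400,433),interpolation=2);B=cv2.resize(c['pixels'][120:320,160:400],(400,333),interpolation=2)
o=np.zeros((433,800,3),np.uint8);o[:,:400]=A;o[:333,400:]=B;cv2.imwrite('pics/j6.png',o)
E
```

```text
[502.35437673  91.62314296 193.51618611] 85.52222152634162
blue 356 45.8 675.0 57.4 25.7
lid 527 88.6 602.0 260.2 30.3
```

View pics/j6.png

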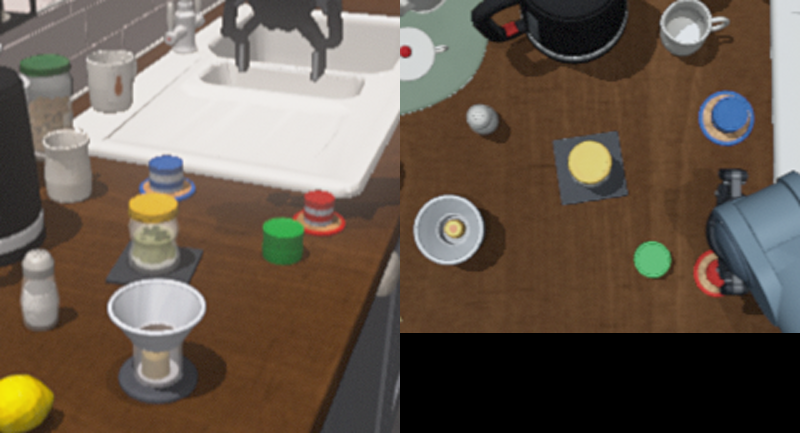

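The jar stands upright on the slate (left-panel (153,235)), centred to about 2 mm. The blue tin (165,175), red tin (319,207) and pod in the tube (155,362) are all in place, and the arm is clear.

```bash
python3 -c "
from cell import ctrl; print(ctrl.finish_job())"
```

```text
the job is handed in; nothing more can be done
None
```

The job is handed in, with no verdict returned: the last pictures show the pod down in the tube, the red tin, blue tin and jar upright and within about 3 mm of centre on their mats and coaster, and the arm clear of everything.

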